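# Lift a board off the sloping rack with a lifter

### The job

A freshly soldered green circuit board lies on the sloping rack. Slide the blade of the orange-handled lifter under it, lift it off and set it down gently on the level stand, flat on both black rails, squared up and well centred on the stand; then lay the lifter back with its blade flat on the blue mat and let go. Never touch the board with the gripper or drop it, and leave the brass cup, steel dish and green socket where they are.

Things in the scene. Friction and masses are not known exactly. Their poses are not given: they have to be found in the camera images.
- board: Flat green circuit board, 100 (x) x 90 (y) x 4 mm, 56 to 112 g, black chips and two blue 11 mm cans on top. Origin: centre of its underside; z out of its upper face. It starts on the rack's rails, tilted 30 deg, its x axis pointing uphill (away from the robot), its low end at the two lips.
- lifter: Cranked steel spatula with orange handle, 140 g, loose, blade flat on the mat. Blade 90 (x) x 44 (y) x 3 mm, from x = 0 to +90 mm; origin: underside of the blade at its heel end, mid-width; z up. At x = 0 a folded-up heel, 44 mm wide and 10 mm high, stops the load sliding back. A neck leads back to the handle. Centre of mass at about x = +18 mm.
- lifter_grip (a point): Point on the handle's centre line for pinching across its width, at x = -65, y = 0, z = +29 mm of the lifter; axes as the lifter's. The straight handle is 16 mm wide (y), 18 mm deep, 115 mm long and rises backwards at 20 deg, from about x = -27, z = 15 to x = -135, z = 54 mm of the lifter.
- lifter_blade (a point): Middle of the underside of the lifter's blade (x = +45 mm of the lifter).
- rack: Fixed grey steel rack, 120 mm deep (x), 102 mm wide (y), 190 mm high at its far end. Its level x axis points the way it climbs: away from the robot and somewhat to its right. Two rails, 8 mm wide, centred at y = +38 and -38 mm (68 mm free between) climb at 30 deg; each has a lip 8 mm high at its low end, nothing between the lips. Origin: centre of its underside, on the desk.
- rack_seat (a point): In the plane of the rail tops, 165 mm above the rack's origin: here lies the board's underside centre, up to 6 mm off sideways (y). Axes level, as the rack's. A drip tray runs parallel to the rails below the board, its top 24 mm under that plane (measured square to it), so 24 mm are free for the blade.
- stand: Fixed level stand: aluminium base 120 (x) x 104 (y) x 16 mm with two black rails along x, 100 mm long, 8 mm wide, centred at y = +38 and -38 mm, their tops 45 mm above the desk; both ends open between the rails (68 mm wide, 29 mm deep). Its x points away from the robot. Origin: centre of its underside.
- stand_seat (a point): Centre of the stand between the rail tops (45 mm above its origin): where the centre of the board's underside belongs, the board's x axis along the stand's x.
- mat: Fixed blue mat, 190 (x) x 120 (y) x 2 mm, on the desk in the middle. Origin: centre of its underside.
- cup: Loose brass tip-cleaning cup, 66 mm across, 35 mm high, beyond the mat. Origin: centre of its underside.
- dish: Loose steel dish of copper tips, 96 mm across, 18 mm high, beyond the mat. Origin: centre of its underside.
- socket: Loose green zero-insertion socket, 85 x 36 x 14 mm with a 26 mm high lever, beyond the mat. Origin: centre of its underside.

How it is judged:
On the way:
1. the board rides on the lifter's blade, lifted at least 30 mm from its start and clear of the rack (contact force between board and lifter above 0.2 N and contact force between board and rack below 0.02 N and distance of board from where it was at the start of the episode above 0.03 m and height (world z) of board above 0.17 m), for 0.3 s.
At the end, for the whole second after the job is handed in: The board lies still and flat (within 3 deg) on both rails of the stand, its centre within 18 mm along and 15 mm across of the stand's centre and squared within 11 deg, free of the lifter; the lifter is let go and lies still, blade flat on the mat (within 6 deg), the blade's middle over the mat (x of board in the frame of stand_seat between -0.018 and 0.018 m and y of board in the frame of stand_seat between -0.015 and 0.015 m and z of board in the frame of stand_seat between -0.004 and 0.004 m and angle between the x axis of board and the x axis of stand, either way round below 0.2 rad and angle between board's own z axis and vertical below 0.06 rad and linear speed of each of board, lifter below 0.02 m/s and contact force between board and lifter below 0.02 N and x of lifter_blade in the frame of mat between -0.085 and 0.085 m and y of lifter_blade in the frame of mat between -0.055 and 0.055 m and z of lifter_blade in the frame of mat below 0.008 m and angle between lifter's own z axis and vertical below 0.1 rad); the robot touches nothing.
It fails at once if the gripper touches the board (contact force between the fingers and board above 0.3 N).
It fails at once if the board is let fall off rack, blade or stand (height (world z) of board below 0.036 m).
It fails at once if the board is dropped on or knocked hard against the stand (over 20 N) (contact force between board and stand above 20 N).
It fails at once if cup, dish or socket pushed more than 20 mm (distance of any of cup, dish, socket from where it was at the start of the episode above 0.02 m).
It also fails if it takes over 69 s, if anything falls off the work surface, if the arm or the gripper's body presses on something with over 40 N, if the wrist force passes 120 N, or if a joint passes its speed limit or range.

### The arm

A 7-joint arm with a two-finger parallel gripper is mounted at the origin on the work surface. World frame = base frame: x ahead of the robot, y to its left, z up, the work surface at z = 0. Lengths are in m, angles in rad, forces in N, time in s.
With the tool pointing down it reaches from about 0.4 to 0.9 m from the base axis. Payload 5.5 kg.
Tool frame: the origin (TCP) lies at the very end of the fingers, on their centre line; the grasp point (between the pads) lies 19 mm behind it (bot.grip_depth is the distance from the TCP to the grasp point, in m); z points along the fingers, y is the line along which they close (so a half turn about z gives the same grasp; the last joint's range is limited). The gripper opens to 92 mm and grips with 3 to 60 N. Pads are 19 mm wide; open, the fingers measure 130 mm over their backs; the gripper's body (75 mm by 190 mm) begins 47 mm behind the grasp point.
Start: joints at [-0.991, 0.501, -0.427, 1.55, 0.221, 1.138, -0.21], TCP at [0.202, 0.618, 0.227] pointing down, gripper open.
Joint ranges: [-2.88, 2.88], [-0.31, 2.03], [-1.54, 1.56], [0.2, 2.42], [-1.41, 4.55], [0.19, 2.02], [-2.57, 2.57]. Speed limits (rad/s): [2.57, 2.57, 3.14, 3.14, 3.14, 3.14, 3.14].

### API

Orientations are given as a rotation vector (axis times angle).
In Python, from station import bot, viewer, sign_off, observe gives the robot as it stands (bot), with the cameras (viewer), the job as plain functions and the readings as plain functions.
- The arm moves only by the tool move_tool, called by a JSON object that holds its "op" and its "data". Schema: {"type":"object","properties":{"ticks":{"type":"string"},"only":{"type":"string"},"quiet":{"type":"boolean"},"lines":{"type":"string"}},"required":["ticks"],"additionalProperties":false}. ticks is a string of 1 to 20 rows, parted by a bar, with the numbers parted by spaces; each row has 7 numbers: dx, dy, dz in m, then a rotation vector rx, ry, rz in rad, then the opening from 0.0 (shut) to 1.0 (fully open); each row is the pose to reach, as a shift and turn from the pose commanded when the call began, along the tool's axes at that moment; what a row does not reach only later rows make up. A row lasts 1/10 s, in which the tool goes at most 0.05 m and 0.15 rad, less where a joint would pass 70% of its speed; a pose out of reach is approached as far as the arm can. The fingers move at their own pace and stop on an object; the grip force is fixed at half the most. Time passes only in rows, so rows that do not move let the fingers close. The tool returns the time, the measured TCP pose, the force, the opening and the grip force at its end. only (a regular expression) keeps the lines of the reply that match it, lines (a string "A,B") keeps lines A to B, and quiet returns only ok. Input that does not fit is refused with a message, and nothing moves.
- observe(): the state, without advancing time (a new reading comes with each control period).
- viewer.read_camera(name): name is "side" or "top"; returns a dict with "img" (480x640x3 uint8, red, green, blue), "camera_matrix" (3x3 intrinsics, pixels), "extrinsics" (4x4, takes a point from world to camera coordinates). Camera axes: x right, y down, z forward; pixel columns grow to the right and rows downward; lengths in m; the calibration is good to about 2 mm. A picture is of the moment at which its call begins. There is no depth.
- sign_off(): hands the job in; it is judged then, once.
The state is a dict: "time": time; "joint_positions": joint angles; "joint_vel": joint speeds; "effort": joint torques, N m; "position": TCP position; "eef_rot": TCP orientation; "force": force on the tool from outside, world axes, zero at the start; "torque": the same for the moment, N m; "opening": opening from 0.0 (shut) to 1.0 (fully open); "grip_force": force on a finger pad.
Only numpy, scipy, OpenCV 4.12 (cv2) and the standard library are available. Lean on these libraries where they do the work, as an engineer would, in place of code of your own. Each camera call takes 0.05 s, during which the arm holds its last target. There are 200 camera calls.

## Working session

There is one attempt and no reset: what is moved stays moved. The work goes in short steps, Python scripts to look and compute and a tool call to move; the robot and the scene stay as the last step left them, time stands still between calls to the robot, and variables do not carry over. Pictures are saved under pics/ and viewed, at most 13 in all, crops included, and the job is handed in when it is done.

```bash
ls; mkdir -p pics; python3 - <<'E'
from station import bot, viewer, sign_off, observe
import cv2,numpy as np
print(observe())
for n in("top","side"):
    c=viewer.read_camera(n); cv2.imwrite(f"pics/{n}0.png",c["img"][:,:,::-1]); print(n,c["camera_matrix"],c["extrinsics"])
    np.savez(f"pics/{n}0.npz",**c)
E
```

```text
pics
station.py
{'time': 0.0, 'joint_positions': array([-0.99085102,  0.50183363, -0.42679744,  1.55143194,  0.22084832,
        1.13826785, -0.2102772 ]), 'joint_vel': array([ 1.45696522e-03, -1.16741420e-03, -1.65936877e-03, -9.23583809e-04,
       -1.40109867e-03,  2.07085383e-05, -1.85087394e-04]), 'effort': array([-6.97031810e-04, -5.66600096e+01, -5.81606761e+00, -2.79110563e+01,
       -6.85244752e-02,  3.04753915e-02,  1.71833053e-04]), 'position': array([0.20229973, 0.61700571, 0.22569532]), 'eef_rot': array([-4.95258598e-01, -3.10197747e+00,  2.89954659e-03]), 'force': array([ 0.11461364, -0.39310393,  0.54081868]), 'torque': array([ 0.03844725, -0.0566485 ,  0.02227082]), 'grip_force': 0.0, 'opening': 1.0020199223695676}
top [[436.86533972   0.         319.7330141 ]
 [  0.         436.86533972 239.91242396]
 [  0.           0.           1.        ]] [[ 0.01414563 -0.99988798  0.00489189 -0.0205257 ]
 [-0.99406139 -0.01459079 -0.10783815  0.62111737]
 [ 0.10789744 -0.0033374  -0.99415643  0.74274026]
 [ 0.          0.          0.          1.        ]]
side [[575.18681892   0.         322.67261781]
 [  0.         575.18681892 236.42380039]
 [  0.           0.           1.        ]] [[ 8.82075887e-01 -4.71106596e-01 -8.39323614e-04 -5.37318226e-01]
 [-3.53116812e-01 -6.59976422e-01 -6.63128675e-01  2.93118494e-01]
 [ 3.11850358e-01  5.85226193e-01 -7.48504948e-01  1.00149526e+00]
 [ 0.00000000e+00  0.00000000e+00  0.00000000e+00  1.00000000e+00]]
```

View pics/top0.png

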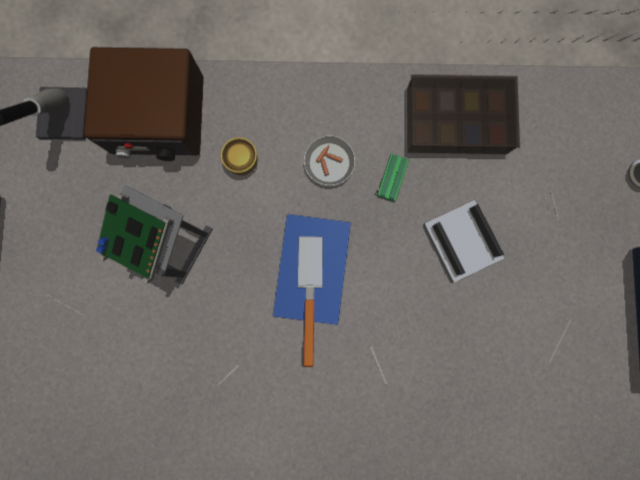

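View pics/side0.png

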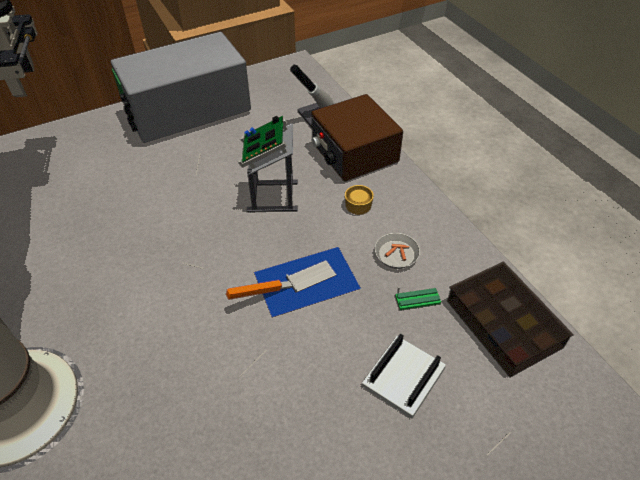

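The top view shows the lifter on the mat (blade at 310,262, handle at 309,335), the board and rack at (133,235), and the stand at (464,242). The side view shows the board at (263,142), the lifter at (285,283) and the stand at (404,373). Next I'll get contours, and enlarge the board, rack and stand.

```bash
cat > h.py <<'E'
import numpy as np, cv2
def load(f): d=np.load(f); return {k:d[k] for k in d}
def ray(c,p):
    E=c["extrinsics"];R,t=E[:3,:3],E[:3,3]
    d=R.T@np.linalg.solve(c["camera_matrix"],[p[0],p[1],1.]); return -R.T@t,d
def onz(c,p,z):
    o,d=ray(c,p); return o+d*(z-o[2])/d[2]
def tri(c1,p1,c2,p2):
    P=[c["camera_matrix"]@c["extrinsics"][:3] for c in(c1,c2)]
    X=cv2.triangulatePoints(P[0],P[1],np.float64(p1),np.float64(p2))[:,0]; return X[:3]/X[3]
def proj(c,X):
    E=c["extrinsics"];q=c["camera_matrix"]@(E[:3,:3]@np.asarray(X,float)+E[:3,3]); return q[:2]/q[2]
def mask(img,lo,hi,box=None,k=3):
    m=cv2.inRange(cv2.cvtColor(img,cv2.COLOR_RGB2HSV),np.array(lo),np.array(hi))
    if box: z=np.zeros_like(m); x0,y0,x1,y1=box; z[y0:y1,x0:x1]=m[y0:y1,x0:x1]; m=z
    m=cv2.morphologyEx(m,cv2.MORPH_CLOSE,np.ones((k,k)))
    cs=cv2.findContours(m,cv2.RETR_EXTERNAL,cv2.CHAIN_APPROX_NONE)[0]
    return max(cs,key=cv2.contourArea)
E
python3 - <<'E'
from h import *
t,s=load("pics/top0.npz"),load("pics/side0.npz")
def box(c): return np.round(cv2.boxPoints(cv2.minAreaRect(c)),1)
def cen(c): m=cv2.moments(c); return np.array([m['m10'],m['m01']])/m['m00']
def quad(c):
    h=cv2.convexHull(c)
    return np.round(cv2.approxPolyN(h,4,ensure_convex=True).reshape(-1,2),1)
for n,c,bx in(("top",t,dict(board=(80,180,190,290),blade=(290,225,330,295),stand=(415,195,515,290),mat=(260,200,370,340))),
           ("side",s,dict(board=(225,105,310,175),blade=(285,255,345,295),stand=(350,325,460,425),mat=(240,240,370,330)))):
    i=c["img"]
    b=mask(i,(40,70,30),(85,255,255),bx["board"],9); print(n,"board",cv2.contourArea(b),quad(b).tolist())
    m=mask(i,(105,120,60),(125,255,255),bx["mat"],25); print("mat",quad(m).tolist(), [np.round(onz(c,p,.002),3).tolist() for p in quad(m)])
    l=mask(i,(0,0,150),(180,60,255),bx["blade"],3); q=quad(l);print("blade",q.tolist(),[np.round(onz(c,p,.005),3).tolist() for p in q])
    o=mask(i,(5,140,100),(18,255,255),(220,270,330,380),3);q=box(o);print("handle",q.tolist(), [np.round(onz(c,p,.045),3).tolist() for p in q])
    st=mask(i,(0,0,150),(180,60,255),bx["stand"],25);q=quad(st);print("stand",q.tolist(),[np.round(onz(c,p,.016),3).tolist() for p in q])
cr=lambda c,x,y,w,h:cv2.resize(c["img"][y:y+h,x:x+w,::-1],(400,300),interpolation=cv2.INTER_CUBIC)
cv2.imwrite("pics/crop0.png",np.vstack([np.hstack([cr(t,85,180,133,100),cr(t,400,195,120,90)]),np.hstack([cr(s,220,110,140,105),cr(s,350,325,133,100)])]))
E
```

```text
top board 3194.0 [[165, 222], [147, 278], [96, 251], [110, 193]]
mat [[350, 222], [337, 324], [273, 315], [287, 214]] [[0.659, -0.067, 0.002], [0.472, -0.045, 0.002], [0.486, 0.071, 0.002], [0.672, 0.05, 0.002]]
blade [[321, 237], [321, 286], [297, 289], [299, 237]] [[0.63, -0.014, 0.005], [0.54, -0.015, 0.005], [0.534, 0.028, 0.005], [0.629, 0.027, 0.005]]
handle [[303.29998779296875, 365.8999938964844], [305.0, 299.79998779296875], [313.6000061035156, 300.0], [312.0, 366.1000061035156]] [[0.405, 0.013, 0.045], [0.516, 0.012, 0.045], [0.516, -0.002, 0.045], [0.404, -0.001, 0.045]]
stand [[503, 258], [454, 281], [425, 223], [474, 200]] [[0.595, -0.344, 0.016], [0.552, -0.255, 0.016], [0.657, -0.204, 0.016], [0.701, -0.294, 0.016]]
side board 962.0 [[282, 142], [241, 162], [244, 134], [282, 116]]
mat [[360, 288], [272, 317], [254, 272], [338, 247]] [[0.658, -0.068, 0.002], [0.472, -0.048, 0.002], [0.485, 0.071, 0.002], [0.672, 0.048, 0.002]]
blade [[336, 274], [281, 298], [287, 274], [325, 260]] [[0.632, -0.016, 0.005], [0.506, -0.017, 0.005], [0.543, 0.031, 0.005], [0.629, 0.027, 0.005]]
handle [[225.10000610351562, 288.6000061035156], [280.20001220703125, 279.5], [281.8999938964844, 289.3999938964844], [226.8000030517578, 298.5]] [[0.41, 0.027, 0.045], [0.513, -0.003, 0.045], [0.506, -0.027, 0.045], [0.404, 0.004, 0.045]]
stand [[459, 325], [459, 424], [350, 424], [350, 325]] [[0.774, -0.24, 0.016], [0.655, -0.397, 0.016], [0.495, -0.312, 0.016], [0.592, -0.143, 0.016]]
```

View pics/crop0.png

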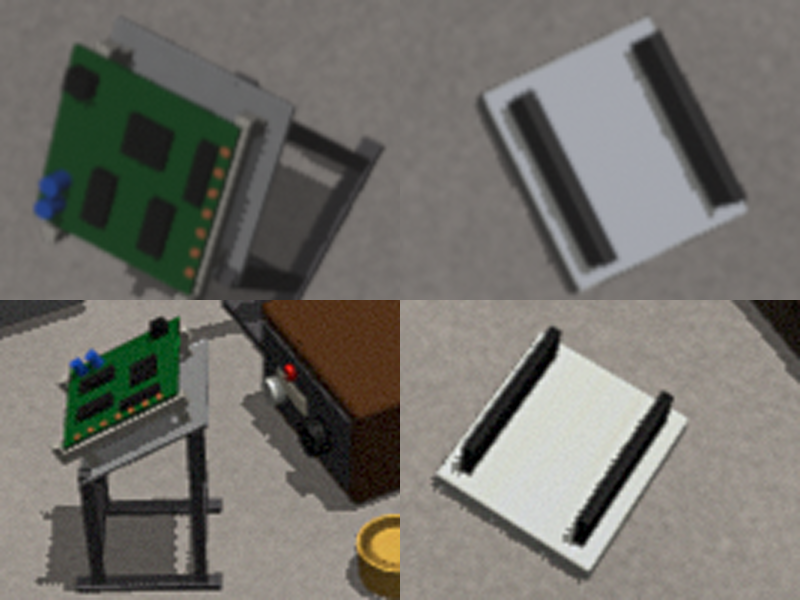

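The crops show the board's far edge at the top, its gold edge towards −y, and the stand with two parallel rails. Now I'll triangulate the board corners, the stand and the first move.

```bash
cat >> h.py <<'E'
from scipy.spatial.transform import Rotation as Rn
def axes(heading,pitch=0):  # tool pose for lifter heading, nose-up pitch (deg): tool x=-lifter x, y=lifter y, z=-lifter z
    return Rn.from_euler('ZY',[heading,-pitch],degrees=True)*Rn.from_euler('Y',180,degrees=True)
def rel(o,p,R):
    R0=Rn.from_rotvec(o["eef_rot"]); return np.round(R0.inv().apply(np.array(p)-o["position"]),4),np.round((R0.inv()*R).as_rotvec(),4)
E
python3 - <<'E'
from h import *
from station import bot, viewer, sign_off, observe
t,s=load("pics/top0.npz"),load("pics/side0.npz")
T=[(111,194.5),(165.3,220.7),(150,277.7),(98,254)];S=[(283,116.3),(284.8,143.3),(241.7,163.2),(243.1,133.8)]
X=np.array([tri(t,a,s,b) for a,b in zip(T,S)]);print(X.round(3)); c=X.mean(0);print("c",c.round(4))
ux=(X[0]+X[1]-X[2]-X[3])/2;uy=(X[0]+X[3]-X[1]-X[2])/2
for u in(ux,uy):print(np.linalg.norm(u).round(4),u.round(3),np.degrees(np.arctan2(u[1],u[0])).round(1),np.degrees(np.arcsin(u[2]/np.linalg.norm(u))).round(1))
for z,p in zip((.192,.192,.142,.142),T):print(onz(t,p,z).round(4))
print("side")
for z,p in zip((.192,.192,.142,.142),S):print(onz(s,p,z).round(4))
# stand base corners, top view
P=[onz(t,p,.016) for p in [(503,258),(454,281),(425,223),(474,200)]];P=np.array(P)
print("stand",P.mean(0).round(4),[np.linalg.norm(P[i]-P[i-1]).round(4) for i in range(4)],[np.degrees(np.arctan2(*(P[i]-P[j])[1::-1])).round(1) for i,j in((2,1),(3,0))])
Q=[(541,330),(687,420),(588,578),(436,476)];Q=[onz(s,(350+x/400*133,325+(y-300)/3),.016) for x,y in Q];Q=np.array(Q);print("stand side",Q.round(3).tolist(),Q.mean(0).round(4))
o=observe();print(rel(o,(.4795,.006,.15),axes(0)))
E
```

```text
[[0.666 0.288 0.19 ]
 [0.631 0.209 0.186]
 [0.548 0.246 0.138]
 [0.583 0.32  0.151]]
c [0.607  0.266  0.1662]
0.1 [ 0.083 -0.034  0.043] -22.4 25.5
0.0845 [0.035 0.076 0.008] 65.5 5.7
[0.6649 0.2873 0.192 ]
[0.6283 0.2081 0.192 ]
[0.5484 0.2444 0.142 ]
[0.5831 0.3252 0.142 ]
side
[0.6653 0.2852 0.192 ]
[0.6297 0.2019 0.192 ]
[0.546  0.2422 0.142 ]
[0.5868 0.3314 0.142 ]
stand [ 0.6265 -0.2742  0.016 ] [np.float64(0.1173), np.float64(0.0995), np.float64(0.1166), np.float64(0.1009)] [np.float64(26.0), np.float64(25.3)]
stand side [[0.877, -0.321, 0.016], [0.911, -0.41, 0.016], [0.79, -0.457, 0.016], [0.756, -0.368, 0.016]] [ 0.8337 -0.3889  0.016 ]
(array([-0.4537, -0.4942,  0.0766]), array([-1.800e-03, -3.000e-04, -3.168e-01]))
```

{"op": "move_tool", "data": {"ticks": "-0.4537 -0.4942 0.0766 -0.0018 -0.0003 -0.3168 1 | -0.4537 -0.4942 0.0766 -0.0018 -0.0003 -0.3168 1 | -0.4537 -0.4942 0.0766 -0.0018 -0.0003 -0.3168 1 | -0.4537 -0.4942 0.0766 -0.0018 -0.0003 -0.3168 1 | -0.4537 -0.4942 0.0766 -0.0018 -0.0003 -0.3168 1 | -0.4537 -0.4942 0.0766 -0.0018 -0.0003 -0.3168 1 | -0.4537 -0.4942 0.0766 -0.0018 -0.0003 -0.3168 1 | -0.4537 -0.4942 0.0766 -0.0018 -0.0003 -0.3168 1 | -0.4537 -0.4942 0.0766 -0.0018 -0.0003 -0.3168 1 | -0.4537 -0.4942 0.0766 -0.0018 -0.0003 -0.3168 1 | -0.4537 -0.4942 0.0766 -0.0018 -0.0003 -0.3168 1 | -0.4537 -0.4942 0.0766 -0.0018 -0.0003 -0.3168 1 | -0.4537 -0.4942 0.0766 -0.0018 -0.0003 -0.3168 1 | -0.4537 -0.4942 0.0766 -0.0018 -0.0003 -0.3168 1 | -0.4537 -0.4942 0.0766 -0.0018 -0.0003 -0.3168 1 | -0.4537 -0.4942 0.0766 -0.0018 -0.0003 -0.3168 1 | -0.4537 -0.4942 0.0766 -0.0018 -0.0003 -0.3168 1 | -0.4537 -0.4942 0.0766 -0.0018 -0.0003 -0.3168 1"}}

```text
time: 1.9
position: [0.4792, 0.0084, 0.1502]
eef_rot: [-0.004, 3.141, 0.003]
force: [0.2, 0.0, 0.2]
opening: 0.998
grip_force: 0.0
```

```bash
python3 - <<'E'
from h import *
from station import bot, viewer, sign_off, observe
s=load("pics/side0.npz")
Q=np.array([onz(s,(350+(x-400)/3,325+(y-300)/3),.016) for x,y in [(541,330),(687,420),(588,578),(436,476)]]);print(Q.round(3).tolist(),Q.mean(0).round(4))
o=observe();print(o["position"],o["joint_positions"].round(2),rel(o,(.4795,.006,.010),axes(0)))
E
```

```text
[[0.658, -0.203, 0.016], [0.701, -0.297, 0.016], [0.593, -0.352, 0.016], [0.55, -0.258, 0.016]] [ 0.6255 -0.2776  0.016 ]
[0.47921979 0.00839492 0.15020688] [ 0.09  0.27 -0.18  2.05  0.06  0.83  1.44] (array([-0.0002, -0.0027,  0.1402]), array([0.0022, 0.0005, 0.0028]))
```

{"op": "move_tool", "data": {"ticks": "0 -0.0027 0.04 0.002 0 0.003 1 | 0 -0.0027 0.08 0.002 0 0.003 1 | 0 -0.0027 0.11 0.002 0 0.003 1 | 0 -0.0027 0.13 0.002 0 0.003 1 | 0 -0.0027 0.14 0.002 0 0.003 1 | 0 -0.0027 0.14 0.002 0 0.003 1 | 0 -0.0027 0.14 0.002 0 0.003 0 | 0 -0.0027 0.14 0.002 0 0.003 0 | 0 -0.0027 0.14 0.002 0 0.003 0 | 0 -0.0027 0.14 0.002 0 0.003 0 | 0 -0.0027 0.14 0.002 0 0.003 0 | 0 -0.0027 0.14 0.002 0 0.003 0 | 0 -0.0027 0.14 0.002 0 0.003 0 | 0 -0.0027 0.14 0.002 0 0.003 0 | 0 -0.0027 0.14 0.002 0 0.003 0"}}

```text
time: 3.4
position: [0.4797, 0.0043, 0.0101]
eef_rot: [0.005, 3.141, -0.0]
force: [0.3, 0.1, -0.0]
opening: 0.265
grip_force: 0.0
```

{"op": "move_tool", "data": {"ticks": "0 0 0 0 0 0 0 | 0 0 0 0 0 0 0 | 0 0 0 0 0 0 0 | 0 0 0 0 0 0 0 | 0 0 0 0 0 0 0"}}

```text
time: 3.9
position: [0.4797, 0.0043, 0.0101]
eef_rot: [0.005, 3.141, -0.0]
force: [-1.1, 0.5, -0.5]
opening: 0.169
grip_force: 29.9
```

{"op": "move_tool", "data": {"ticks": "0 0 -0.02 0 0 0 0 | 0 0 -0.05 0 0 0 0 | 0 0 -0.1 0 0 0 0 | 0 0 -0.14 0 0 0 0 | 0 0 -0.16 0 0 0 0 | 0 0 -0.16 0 0 0 0"}}

```text
time: 4.5
position: [0.482, 0.0042, 0.1732]
eef_rot: [0.005, 3.135, -0.001]
force: [1.0, -0.2, -0.9]
opening: 0.17
grip_force: 30.0
```

```bash
python3 - <<'E'
from h import *
from station import bot, viewer, sign_off, observe
print(observe()["joint_positions"].round(2))
s=viewer.read_camera("side");t=viewer.read_camera("top")
np.savez("pics/side1.npz",**s);np.savez("pics/top1.npz",**t)
cv2.imwrite("pics/v1.png",np.hstack([cv2.resize(s["img"][100:400,150:450],(400,400)),cv2.resize(t["img"][130:430,160:460],(400,400))])[:,:,::-1])
E
```

```text
[ 0.1   0.24 -0.19  2.03  0.06  0.87  1.45]
```

View pics/v1.png

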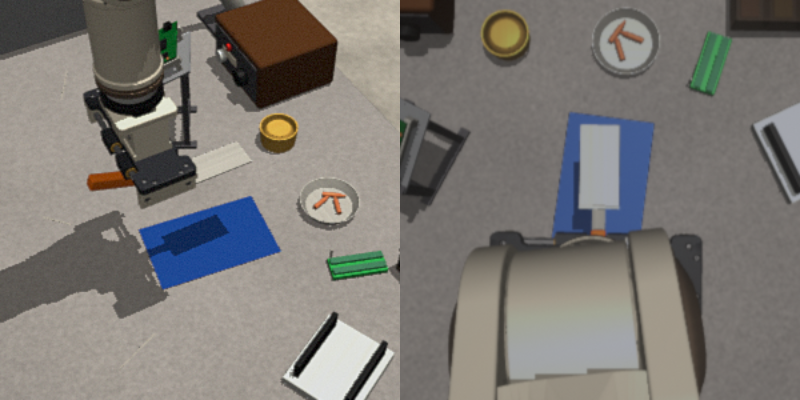

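The lifter hangs in the gripper, tip corners at about (580,124) and (620,124) in the right panel and (237,144) and (252,159) in the left. I'll measure its pitch.

```bash
python3 - <<'E'
from h import *
from station import bot, viewer, sign_off, observe
t,s=load("pics/top1.npz"),load("pics/side1.npz")
l=mask(t["img"],(0,0,140),(180,60,255),(285,215,335,286),3);q=cv2.approxPolyN(cv2.convexHull(l),4).reshape(-1,2);print("top",q.tolist())
l=mask(s["img"],(0,0,130),(180,60,255),(290,195,350,240),3);q2=cv2.approxPolyN(cv2.convexHull(l),4).reshape(-1,2);print("side",q2.tolist())
print(tri(t,(295,223),s,(327.8,208)).round(4),tri(t,(325.5,223),s,(339,219.3)).round(4))
o=observe();P=o["position"];R=Rn.from_rotvec(o["eef_rot"])
# predicted blade tip corners if no slip: lifter frame at grip (-60,0,27mm)
for y in(.022,-.022):
    for x in(.09,0):
        w=P+R.apply([0,0,-.019])+R.apply([-(x+.06),y,.027-.003]);print(x,y,w.round(4),proj(t,w).round(1),proj(s,w).round(1))
E
```

```text
top [[324, 224], [323, 285], [294, 285], [295, 222]]
side [[349, 195], [349, 239], [297, 239], [284, 195]]
[0.6334 0.0257 0.1605] [ 0.6323 -0.0196  0.1722]
0.09 0.022 [0.6293 0.0256 0.1648] [295.1 224.7] [325.6 207.2]
0 0.022 [0.5393 0.0259 0.1648] [293.7 285.8] [282.6 223.6]
0.09 -0.022 [ 0.6291 -0.0184  0.1648] [324.9 225.2] [336.8 222.2]
0 -0.022 [ 0.5391 -0.0181  0.1648] [323.9 286.3] [293.  239.4]
```

No slip: the tip sits within about 2 mm of the prediction. Next are the waypoints to the pre-insert pose.

```bash
cat >> h.py <<'E'
GX=.058; GZ=.008  # TCP in lifter frame: x=-GX, z=GZ
def tcp(O,h,p):
    R=axes(h,p); return np.asarray(O)+R.apply([GX,0,-GZ]),R
def lift_origin(o):
    R=Rn.from_rotvec(o["eef_rot"]);return o["position"]+R.apply([-GX,0,GZ])
C=np.array([.608,.265,.165]);HD=-24.3
def rackf(h=HD,p=30):
    A=axes(h,p).as_matrix(); return -A[:,0],A[:,1],-A[:,2]
E
python3 - <<'E'
from h import *
from station import bot, viewer, sign_off, observe
o=observe();u,v,n=rackf();print(u,n)
f=lambda *a:print(*[x.tolist() for x in rel(o,*a)],a[0].round(3))
f(np.array([.40,.15,.17]),axes(-12,12))
f(np.array([.387,.365,.10]),axes(HD,30))
f(*tcp(C-u*(.054+.105)-n*.014,HD,30))
E
```

```text
[ 0.78929839 -0.35638189  0.5       ] [-0.45570164  0.20575718  0.8660254 ]
[0.0797, 0.1456, -0.0003] [0.0212, -0.2082, 0.2055] [0.4  0.15 0.17]
[0.0934, 0.3606, 0.0696] [0.1098, -0.5153, 0.4112] [0.387 0.365 0.1  ]
[0.0409, 0.3369, 0.1183] [0.1098, -0.5153, 0.4112] [0.439 0.341 0.051]
```

{"op": "move_tool", "data": {"ticks": "0.03 0.04 0 0.007 -0.07 0.07 0 | 0.055 0.08 0 0.014 -0.14 0.14 0 | 0.08 0.12 0 0.021 -0.208 0.205 0 | 0.083 0.16 0.01 0.04 -0.28 0.26 0 | 0.086 0.2 0.02 0.055 -0.34 0.3 0 | 0.089 0.24 0.035 0.075 -0.4 0.34 0 | 0.091 0.28 0.045 0.09 -0.46 0.37 0 | 0.093 0.32 0.06 0.11 -0.515 0.411 0 | 0.0934 0.3606 0.0696 0.1098 -0.5153 0.4112 0 | 0.0934 0.3606 0.0696 0.1098 -0.5153 0.4112 0 | 0.0934 0.3606 0.0696 0.1098 -0.5153 0.4112 0 | 0.0934 0.3606 0.0696 0.1098 -0.5153 0.4112 0"}}

```text
time: 5.8
position: [0.3849, 0.3668, 0.097]
eef_rot: [0.548, 2.571, -0.151]
force: [0.3, 0.2, -1.1]
opening: 0.171
grip_force: 30.0
```

```bash
python3 - <<'E'
from h import *
from station import bot, viewer, sign_off, observe
o=observe();u,v,n=rackf();print(o["joint_positions"].round(2))
print(rel(o,*tcp(C-u*(.054+.105)-n*.014,HD,30)))
E
```

```text
[-0.81  0.5  -0.42  2.06  0.97  0.93 -0.77]
(array([-0.0296, -0.001 ,  0.0696]), array([-0.0015, -0.0026,  0.0047]))
```

{"op": "move_tool", "data": {"ticks": "-0.01 -0.001 0.02 -0.001 -0.002 0.004 0 | -0.02 -0.001 0.04 -0.001 -0.002 0.004 0 | -0.026 -0.001 0.06 -0.001 -0.002 0.004 0 | -0.0296 -0.001 0.0696 -0.0015 -0.0026 0.0047 0 | -0.0296 -0.001 0.0696 -0.0015 -0.0026 0.0047 0 | -0.0296 -0.001 0.0696 -0.0015 -0.0026 0.0047 0"}}

```text
time: 6.4
position: [0.441, 0.3394, 0.0541]
eef_rot: [0.556, 2.565, -0.146]
force: [-0.2, 0.3, -1.9]
opening: 0.175
grip_force: 30.0
```

```bash
python3 - <<'E'
from h import *
from station import bot, viewer, sign_off, observe
o=observe();u,v,n=rackf();print(o["joint_positions"].round(2))
d=lift_origin(o)-C;print("u,v,n of lifter origin",[float((d@a).round(4)) for a in(u,v,n)],(axes(HD,30).inv()*Rn.from_rotvec(o["eef_rot"])).as_rotvec(True).round(2))
s=viewer.read_camera("side");t=viewer.read_camera("top")
np.savez("pics/side2.npz",**s);np.savez("pics/top2.npz",**t)
cv2.imwrite("pics/v2.png",np.hstack([cv2.resize(s["img"][90:240,180:330],(400,400)),cv2.resize(t["img"][170:320,90:240],(400,400))])[:,:,::-1])
E
```

```text
[-0.75  0.57 -0.34  2.07  1.09  0.82 -0.79]
u,v,n of lifter origin [-0.1558, -0.0011, -0.0125] [-0.07 -0.07  0.2 ]
```

View pics/v2.png

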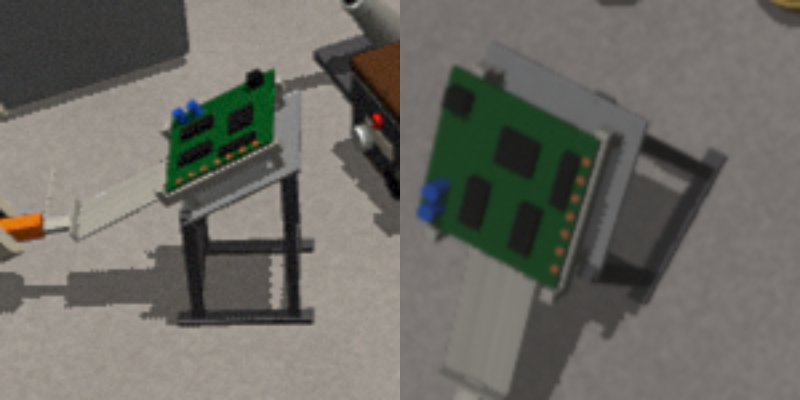

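The blade points at the gap under the board. I'll check the heel corners, seen at about (443,370) and (505,398) in the right panel and (75,200) and (80,240) in the left, against prediction.

```bash
python3 - <<'E'
from h import *
from station import bot, viewer, sign_off, observe
o=observe();R=Rn.from_rotvec(o["eef_rot"]);O=lift_origin(o);t,s=load("pics/top2.npz"),load("pics/side2.npz")
k=400/150
for n,x,z in(("heel bottom",0,0),("heel top",0,.010),("tip top",.09,.003)):
  for y in(.022,-.022):
    w=O+R.apply([-x,y,-z]);a,b=proj(s,w),proj(t,w);print(n,y,w.round(3),((a-[180,90])*k).round(),((b-[90,170])*k+[400,0]).round())
# board low-edge corners (underside) predicted
u,v,n=rackf()
for y in(.045,-.045):
  w=C-u*.05+v*y+n*.004;print("lowcorner",y,((proj(s,w)-[180,90])*k).round(),((proj(t,w)-[90,170])*k+[400,0]).round())
  w=C+u*.05+v*y+n*.004;print("highcorner",y,((proj(s,w)-[180,90])*k).round(),((proj(t,w)-[90,170])*k+[400,0]).round())
for y in(.042,.034,-.034,-.042):
  w=C-u*.055+v*y;print("rail low end",y,((proj(s,w)-[180,90])*k).round(),((proj(t,w)-[90,170])*k+[400,0]).round())
E
```

```text
heel bottom 0.022 [0.5   0.338 0.077] [ 78. 204.] [443. 367.]
heel bottom -0.022 [0.481 0.298 0.077] [ 74. 240.] [507. 397.]
heel top 0.022 [0.495 0.34  0.086] [ 70. 196.] [433. 375.]
heel top -0.022 [0.477 0.3   0.086] [ 67. 232.] [497. 406.]
tip top 0.022 [0.569 0.306 0.125] [162. 156.] [467. 251.]
tip top -0.022 [0.551 0.266 0.125] [161. 192.] [534. 283.]
lowcorner 0.045 [170. 120.] [421. 220.]
highcorner 0.045 [271.  66.] [451.  66.]
lowcorner -0.045 [167. 193.] [562. 288.]
highcorner -0.045 [274. 138.] [602. 137.]
rail low end 0.042 [167. 129.] [429. 227.]
rail low end 0.034 [167. 135.] [441. 233.]
rail low end -0.034 [165. 189.] [547. 283.]
rail low end -0.042 [165. 196.] [559. 289.]
```

{"op": "move_tool", "data": {"ticks": "-0.01 0.001 0.002 0 0 0 0 | -0.025 0.001 0.002 0 0 0 0 | -0.04 0.001 0.002 0 0 0 0 | -0.055 0.001 0.002 0 0 0 0 | -0.07 0.001 0.002 0 0 0 0 | -0.08 0.001 0.002 0 0 0 0 | -0.09 0.001 0.002 0 0 0 0 | -0.095 0.001 0.002 0 0 0 0 | -0.095 0.001 0.002 0 0 0 0 | -0.095 0.001 0.002 0 0 0 0"}}

```text
time: 7.5
position: [0.5176, 0.306, 0.1006]
eef_rot: [0.557, 2.564, -0.145]
force: [-0.0, -0.2, -0.9]
opening: 0.166
grip_force: 30.0
```

```bash
python3 - <<'E'
from h import *
from station import bot, viewer, sign_off, observe
o=observe();u,v,n=rackf();print(o["joint_positions"].round(2))
d=lift_origin(o)-C;print("u,v,n of lifter origin",[float((d@a).round(4)) for a in(u,v,n)],(axes(HD,30).inv()*Rn.from_rotvec(o["eef_rot"])).as_rotvec(True).round(2))
s=viewer.read_camera("side");t=viewer.read_camera("top")
np.savez("pics/side3.npz",**s);np.savez("pics/top3.npz",**t)
cv2.imwrite("pics/v3.png",np.hstack([cv2.resize(s["img"][100:200,210:310],(400,400),interpolation=cv2.INTER_CUBIC),cv2.resize(t["img"][185:295,80:190],(400,400),interpolation=cv2.INTER_CUBIC)])[:,:,::-1])
E
```

```text
[-0.61  0.51 -0.33  2.01  1.03  0.8  -0.55]
u,v,n of lifter origin [-0.0602, -0.0001, -0.014] [-0.12 -0.12  0.24]
```

View pics/v3.png

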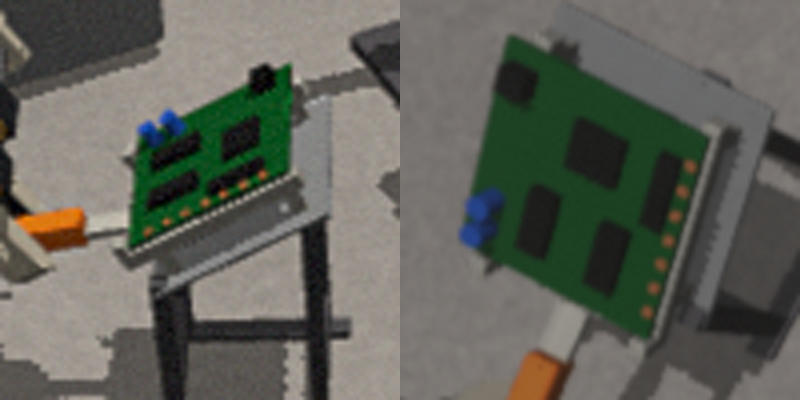

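The blade is under the board: only the neck (570,325, right panel) and handle (515,375) show below the low edge. The heel should be visible if it is really behind the edge, so I'll project it.

```bash
python3 - <<'E'
from h import *
from station import bot, viewer, sign_off, observe
o=observe();R=Rn.from_rotvec(o["eef_rot"]);O=lift_origin(o);t,s=load("pics/top3.npz"),load("pics/side3.npz");u,v,n=rackf()
def pr(name,w):print(name,((proj(s,w)-[210,100])*4).round(),((proj(t,w)-[80,185])*400/110+[400,0]).round())
for y in(.022,0,-.022):
    pr(("heel bot",y),O+R.apply([0,y,0]));pr(("heel top",y),O+R.apply([0,y,-.01]))
pr("handle start",O+R.apply([.027,0,-.015]))
for y in(.045,0,-.045):
    pr(("edge",y),C-u*.05+v*y+n*.004); pr(("edge bottom",y),C-u*.05+v*y)
# edge line from image, top view: fit lowest green pixels
for c,nm in((t,"top"),(s,"side")):
    b=mask(c["img"],(40,70,30),(85,255,255),(80,180,190,290) if nm=="top" else (225,105,310,175),9)
    print(nm,cv2.approxPolyN(cv2.convexHull(b),4).reshape(-1,2).tolist())
b=t["img"][262:285,118:150];print(b[::2,::3].tolist().__len__())
cv2.imwrite("pics/v4.png",cv2.resize(t["img"][240:290,95:165,::-1],(700,500),interpolation=cv2.INTER_NEAREST))
E
```

```text
('heel bot', 0.022) [137. 197.] [537. 272.]
('heel top', 0.022) [126. 185.] [522. 282.]
('heel bot', 0) [136. 223.] [582. 294.]
('heel top', 0) [125. 212.] [568. 304.]
('heel bot', -0.022) [135. 250.] [628. 316.]
('heel top', -0.022) [124. 238.] [614. 326.]
handle start [ 79. 227.] [549. 360.]
('edge', 0.045) [134. 141.] [465. 246.]
('edge bottom', 0.045) [139. 146.] [472. 242.]
('edge', 0) [132. 194.] [561. 291.]
('edge bottom', 0) [137. 198.] [567. 288.]
('edge', -0.045) [130. 249.] [657. 338.]
('edge bottom', -0.045) [135. 254.] [663. 333.]
top [[164, 222], [147, 278], [96, 251], [110, 193]]
side [[282, 142], [241, 162], [244, 134], [284, 115]]
12
```

View pics/v4.png

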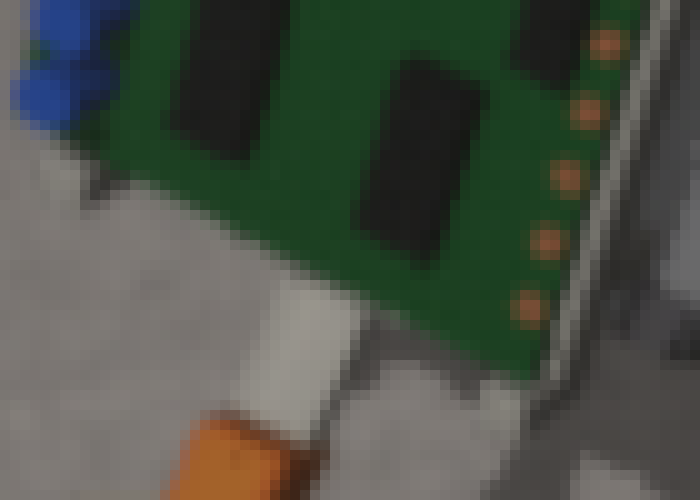

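{"op": "move_tool", "data": {"ticks": "-0.003 0 0 0 0 0 0 | -0.003 0 -0.004 0 0 0 0 | -0.003 0 -0.008 0 0 0 0 | -0.003 0 -0.010 0 0 0 0 | -0.003 0 -0.012 0 0 0 0 | -0.003 0 -0.014 0 0 0 0 | -0.003 0 -0.017 0 0 0 0 | -0.003 0 -0.020 0 0 0 0 | -0.003 0 -0.024 0 0 0 0 | -0.003 0 -0.028 0 0 0 0 | -0.003 0 -0.030 0 0 0 0 | -0.003 0 -0.030 0 0 0 0 | -0.003 0 -0.030 0 0 0 0"}}

```text
time: 8.9
position: [0.5067, 0.3108, 0.1284]
eef_rot: [0.557, 2.563, -0.145]
force: [0.1, 0.3, -1.8]
opening: 0.174
grip_force: 30.0
```

```bash
python3 - <<'E'
from h import *
from station import bot, viewer, sign_off, observe
o=observe();u,v,n=rackf();print(o["joint_positions"].round(2))
d=lift_origin(o)-C;print("u,v,n of lifter origin",[float((d@a).round(4)) for a in(u,v,n)],(axes(HD,30).inv()*Rn.from_rotvec(o["eef_rot"])).as_rotvec(True).round(2))
s=viewer.read_camera("side");t=viewer.read_camera("top")
np.savez("pics/side4.npz",**s);np.savez("pics/top4.npz",**t)
cv2.imwrite("pics/v5.png",np.hstack([cv2.resize(s["img"][90:200,200:310],(400,400),interpolation=cv2.INTER_CUBIC),cv2.resize(t["img"][185:295,80:190],(400,400),interpolation=cv2.INTER_CUBIC)])[:,:,::-1])
E
```

```text
[-0.6   0.46 -0.36  2.01  0.98  0.84 -0.51]
u,v,n of lifter origin [-0.0566, -0.0002, 0.016] [-0.11 -0.16  0.27]
```

View pics/v5.png

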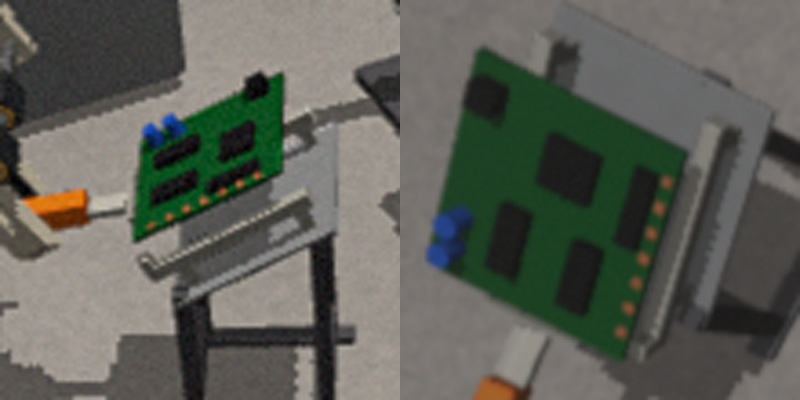

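The board rides on the blade, clear of both rails and centred over the neck. I'll raise it 60 mm straight up.

{"op": "move_tool", "data": {"ticks": "-0.003 0 -0.005 0 0 0 0 | -0.007 0 -0.013 0 0 0 0 | -0.012 0 -0.021 0 0 0 0 | -0.017 0 -0.030 0 0 0 0 | -0.022 0 -0.038 0 0 0 0 | -0.026 0 -0.045 0 0 0 0 | -0.029 0 -0.050 0 0 0 0 | -0.030 0 -0.052 0 0 0 0 | -0.030 0 -0.052 0 0 0 0 | -0.030 0 -0.052 0 0 0 0 | -0.030 0 -0.052 0 0 0 0"}}

```text
time: 10.1
position: [0.5061, 0.3104, 0.1878]
eef_rot: [0.557, 2.564, -0.146]
force: [0.1, 0.6, -2.2]
opening: 0.175
grip_force: 30.0
```

```bash
python3 - <<'E'
from h import *
from station import bot, viewer, sign_off, observe
o=observe();O=lift_origin(o);print(O)
f=lambda *a:print(*[x.tolist() for x in rel(o,*a)],a[0].round(3))
u,v,n=rackf()
O2=O+[-.03,.01,.05]
f(*tcp(O2,HD,24));f(*tcp(O+[-.06,.0,.08],HD,15))
f(*tcp(O+[-.09,.0,.09],HD,4))
E
```

```text
[0.55538761 0.28791219 0.20998727]
[0.0009, -0.0034, -0.0652] [0.0013, 0.1069, -0.004] [0.474 0.321 0.244]
[0.0029, -0.0248, -0.1115] [0.0016, 0.264, -0.0039] [0.442 0.312 0.283]
[0.0162, -0.0372, -0.1438] [0.002, 0.456, -0.0037] [0.412 0.312 0.304]
```

{"op": "move_tool", "data": {"ticks": "0 -0.002 -0.015 0 0.015 0 0 | 0 -0.003 -0.035 0 0.05 0 0 | 0.001 -0.004 -0.065 0.001 0.1 -0.004 0 | 0.002 -0.012 -0.085 0.001 0.16 -0.004 0 | 0.002 -0.02 -0.1 0.001 0.21 -0.004 0 | 0.003 -0.025 -0.1115 0.0016 0.264 -0.004 0 | 0.006 -0.028 -0.12 0.002 0.32 -0.004 0 | 0.01 -0.032 -0.13 0.002 0.38 -0.004 0 | 0.014 -0.036 -0.139 0.002 0.43 -0.004 0 | 0.0162 -0.0372 -0.1438 0.002 0.456 -0.004 0 | 0.0162 -0.0372 -0.1438 0.002 0.456 -0.004 0 | 0.0162 -0.0372 -0.1438 0.002 0.456 -0.004 0 | 0.0162 -0.0372 -0.1438 0.002 0.456 -0.004 0"}}

```text
time: 11.4
position: [0.4119, 0.3122, 0.3039]
eef_rot: [0.645, 3.004, -0.023]
force: [0.2, 0.8, -2.7]
opening: 0.172
grip_force: 30.0
```

```bash
python3 - <<'E'
from h import *
from station import bot, viewer, sign_off, observe
o=observe();O=lift_origin(o);R=Rn.from_rotvec(o["eef_rot"]);print(O,o["joint_positions"].round(2),R.as_matrix().round(3).tolist())
s=viewer.read_camera("side");t=viewer.read_camera("top")
np.savez("pics/side5.npz",**s);np.savez("pics/top5.npz",**t)
X=[];
for x in(.105,.005):
  for y in(.045,-.045):
    w=O+R.apply([-x,y,-.007]);print("pred",x,y,proj(s,w).round(1),proj(t,w).round(1))
T=cv2.approxPolyN(cv2.convexHull(mask(t["img"],(40,70,30),(85,255,255),(40,130,230,330),9)),4).reshape(-1,2)
S=cv2.approxPolyN(cv2.convexHull(mask(s["img"],(40,70,30),(85,255,255),(130,50,330,250),9)),4).reshape(-1,2)
print(T.tolist(),S.tolist())
i=cv2.resize(s["img"][50:200,130:330],(400,300));j=cv2.resize(t["img"][150:300,60:260],(400,300));cv2.imwrite("pics/v6.png",np.hstack([i,j])[:,:,::-1])
E
```

```text
[0.46515885 0.28822172 0.29996993] [-0.3   0.17 -0.5   1.81  0.16  1.16  0.29] [[-0.91, 0.41, 0.064], [0.409, 0.912, -0.029], [-0.07, -0.0, -0.998]]
pred 0.105 0.045 [239.   77.1] [ 55.7 246.8]
pred 0.105 -0.045 [237.6 104.7] [126.6 280.8]
pred 0.005 0.045 [187.7  82.2] [ 16.3 327.8]
pred 0.005 -0.045 [183.4 110.1] [ 87.4 362.7]
[[124, 281], [99, 329], [40, 329], [40, 239]] [[237, 106], [182, 110], [187, 80], [239, 77]]
```

View pics/v6.png

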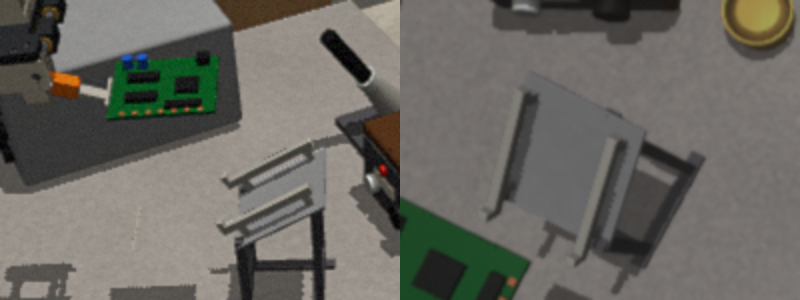

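The board rests flat on the blade against the heel, at side pixels (182–239, 77–110), within 2 px of prediction. Next is the transit to a hover above the stand.

```bash
cat >> h.py <<'E'
ST=np.array([.626,-.276,.045]);HS=25.5;BX=.054 # board centre x on lifter
def place(h,dz,p=0,back=0):
    A=axes(h,p).as_matrix();u=-A[:,0]
    return tcp(ST+[0,0,dz]-u*(BX+back),h,p)
E
python3 - <<'E'
from h import *
from station import bot, viewer, sign_off, observe
o=observe()
p,R=place(HS,.10,4);print(p)
a,b=rel(o,p,R);print(a,b)
for f in (.02,.06,.11,.17,.23,.29,.35,.41,.47,.53,.59,.65,.71,.77,.83,.89,.94,.98,1): print(*(a*f).round(3),*(b*f).round(3),0,end=';')
E
```

```text
[ 0.52465301 -0.32434004  0.14516779]
[-0.3521 -0.5343  0.1839] [-6.060e-02  5.000e-04 -8.659e-01]
-0.007 -0.011 0.004 -0.001 0.0 -0.017 0;-0.021 -0.032 0.011 -0.004 0.0 -0.052 0;-0.039 -0.059 0.02 -0.007 0.0 -0.095 0;-0.06 -0.091 0.031 -0.01 0.0 -0.147 0;-0.081 -0.123 0.042 -0.014 0.0 -0.199 0;-0.102 -0.155 0.053 -0.018 0.0 -0.251 0;-0.123 -0.187 0.064 -0.021 0.0 -0.303 0;-0.144 -0.219 0.075 -0.025 0.0 -0.355 0;-0.165 -0.251 0.086 -0.028 0.0 -0.407 0;-0.187 -0.283 0.097 -0.032 0.0 -0.459 0;-0.208 -0.315 0.109 -0.036 0.0 -0.511 0;-0.229 -0.347 0.12 -0.039 0.0 -0.563 0;-0.25 -0.379 0.131 -0.043 0.0 -0.615 0;-0.271 -0.411 0.142 -0.047 0.0 -0.667 0;-0.292 -0.443 0.153 -0.05 0.0 -0.719 0;-0.313 -0.476 0.164 -0.054 0.0 -0.771 0;-0.331 -0.502 0.173 -0.057 0.0 -0.814 0;-0.345 -0.524 0.18 -0.059 0.0 -0.849 0;-0.352 -0.534 0.184 -0.061 0.0 -0.866 0;
```

{"op": "move_tool", "data": {"ticks": "-0.007 -0.011 0.004 -0.001 0 -0.017 0 | -0.021 -0.032 0.011 -0.004 0 -0.052 0 | -0.039 -0.059 0.02 -0.007 0 -0.095 0 | -0.06 -0.091 0.031 -0.01 0 -0.147 0 | -0.081 -0.123 0.042 -0.014 0 -0.199 0 | -0.102 -0.155 0.053 -0.018 0 -0.251 0 | -0.123 -0.187 0.064 -0.021 0 -0.303 0 | -0.144 -0.219 0.075 -0.025 0 -0.355 0 | -0.165 -0.251 0.086 -0.028 0 -0.407 0 | -0.187 -0.283 0.097 -0.032 0 -0.459 0 | -0.208 -0.315 0.109 -0.036 0 -0.511 0 | -0.229 -0.347 0.12 -0.039 0 -0.563 0 | -0.25 -0.379 0.131 -0.043 0 -0.615 0 | -0.271 -0.411 0.142 -0.047 0 -0.667 0 | -0.292 -0.443 0.153 -0.05 0 -0.719 0 | -0.313 -0.476 0.164 -0.054 0 -0.771 0 | -0.331 -0.502 0.173 -0.057 0 -0.814 0 | -0.345 -0.524 0.18 -0.059 0 -0.849 0 | -0.352 -0.534 0.184 -0.061 0 -0.866 0 | -0.352 -0.534 0.184 -0.061 0 -0.866 0"}}

```text
time: 13.5
position: [0.5236, -0.3268, 0.1439]
eef_rot: [-0.673, 3.0, 0.024]
force: [-1.0, 0.7, -2.4]
opening: 0.172
grip_force: 30.0
```

{"op": "move_tool", "data": {"ticks": "0 0 0 0 0 0 0 | 0 0 0 0 0 0 0 | 0 0 0 0 0 0 0 | 0 0 0 0 0 0 0"}}

```text
time: 13.9
position: [0.5249, -0.3233, 0.1456]
eef_rot: [-0.679, 2.996, 0.025]
force: [-0.4, -0.7, -2.6]
opening: 0.174
grip_force: 30.0
```

```bash
python3 - <<'E'
from h import *
from station import bot, viewer, sign_off, observe
o=observe();O=lift_origin(o);R=Rn.from_rotvec(o["eef_rot"]);print(O,o["joint_positions"].round(2))
print("err",rel(o,*place(HS,.10,4)))
s=viewer.read_camera("side");t=viewer.read_camera("top")
np.savez("pics/side6.npz",**s);np.savez("pics/top6.npz",**t)
for x in(.104,.004):
  for y in(.045,-.045):
    w=O+R.apply([-x,y,-.007]);print("pred",x,y,proj(s,w).round(1),proj(t,w).round(1))
T=cv2.approxPolyN(cv2.convexHull(mask(t["img"],(40,70,30),(85,255,255),(415,170,560,350),9)),4).reshape(-1,2)
S=cv2.approxPolyN(cv2.convexHull(mask(s["img"],(40,70,30),(85,255,255),(330,310,500,450),9)),4).reshape(-1,2)
print(T.tolist(),S.tolist())
i=cv2.resize(s["img"][270:420,300:500],(400,300));j=cv2.resize(t["img"][170:320,380:580],(400,300));cv2.imwrite("pics/v7.png",np.hstack([i,j])[:,:,::-1])
E
```

```text
[ 0.57758899 -0.29807252  0.1417214 ] [ 0.66  0.48 -0.15  1.75  0.01  0.88  2.53]
err (array([ 0.0007, -0.0009,  0.0004]), array([0.0003, 0.0013, 0.0006]))
pred 0.104 0.045 [404.7 296.2] [454.  213.3]
pred 0.104 -0.045 [452.8 323.3] [507.  188.9]
pred 0.004 0.045 [371.9 340.1] [482.3 273.7]
pred 0.004 -0.045 [421.2 370.4] [535.2 248.8]
[[532, 250], [479, 275], [451, 216], [503, 191]] [[426, 310], [450, 323], [419, 368], [412, 310]]
```

View pics/v7.png

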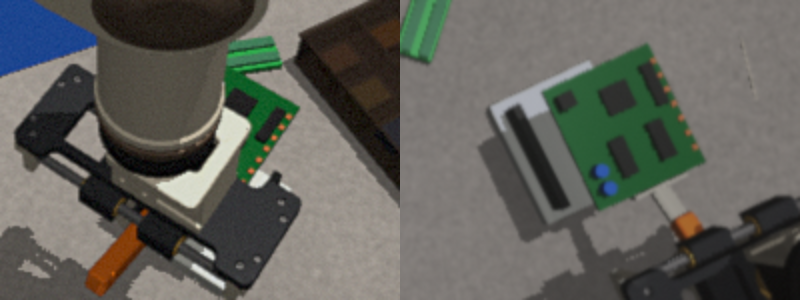

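The board hovers over the stand, at (451–532, 191–275) in the top view. I'll measure its offset on the blade and work out the lowering poses, with the heading reduced to 22.5° because joint 7 is near its limit.

```bash
python3 - <<'E'
from h import *
from station import bot, viewer, sign_off, observe
o=observe();O=lift_origin(o);R=Rn.from_rotvec(o["eef_rot"]);t=load("pics/top6.npz")
T=[(532,250),(479,275),(451,216),(503,191)]
z=[O[2]+.007+x*np.sin(np.radians(4)) for x in(.004,.004,.104,.104)]
X=np.array([onz(t,np.add(p,.2),h) for p,h in zip(T,z)]);c=X.mean(0);print(X.round(3).tolist(),c,[np.linalg.norm(X[i]-X[i-1]).round(4) for i in range(4)])
l=R.inv().apply(c-O)*[-1,1,-1];print("board centre on lifter",l.round(4))
print("board heading",np.degrees(np.arctan2(*((X[2]+X[3]-X[0]-X[1])[1::-1]))))
f=lambda O,h:print(*[x.tolist() for x in rel(o,*tcp(O,h,0))])
h=22.5;A=axes(h,0).as_matrix()
def OO(zb): q=ST-(-A[:,0])*l[0]-A[:,1]*l[1]; q[2]=zb; return q
for zb in(.12,.055,.046,.031):f(OO(zb),h)
E
```

```text
[[0.598, -0.333, 0.149], [0.559, -0.251, 0.149], [0.647, -0.209, 0.156], [0.686, -0.288, 0.156]] [ 0.62259851 -0.27024534  0.15241441] [np.float64(0.0992), np.float64(0.09), np.float64(0.0979), np.float64(0.089)]
board centre on lifter [0.0535 0.0061 0.007 ]
board heading 26.163838532401936
[0.001, -0.0008, 0.0175] [0.002, 0.0711, 0.0523]
[0.0057, -0.0008, 0.0823] [0.002, 0.0711, 0.0523]
[0.0063, -0.0008, 0.0913] [0.002, 0.0711, 0.0523]
[0.0074, -0.0008, 0.1062] [0.002, 0.0711, 0.0523]
```

{"op": "move_tool", "data": {"ticks": "0 0.001 0.006 0 0.024 0.02 0 | 0.001 0.002 0.0175 0.002 0.05 0.04 0 | 0.002 0.0022 0.03 0.002 0.071 0.0523 0 | 0.003 0.0022 0.045 0.002 0.0711 0.0523 0 | 0.004 0.0022 0.06 0.002 0.0711 0.0523 0 | 0.005 0.0022 0.073 0.002 0.0711 0.0523 0 | 0.0057 0.0022 0.082 0.002 0.0711 0.0523 0 | 0.0057 0.0022 0.082 0.002 0.0711 0.0523 0 | 0.0057 0.0022 0.082 0.002 0.0711 0.0523 0"}}

```text
time: 14.9
position: [0.5236, -0.3224, 0.0628]
eef_rot: [0.611, -3.081, -0.001]
force: [1.0, 0.1, -1.8]
opening: 0.171
grip_force: 30.0
```

```bash
python3 - <<'E'
from h import *
from station import bot, viewer, sign_off, observe
o=observe();print(lift_origin(o),o["joint_positions"].round(2),Rn.from_rotvec(o["eef_rot"]).as_matrix()[:,2])
t=viewer.read_camera("top");np.savez("pics/top7.npz",**t)
T=cv2.approxPolyN(cv2.convexHull(mask(t["img"],(40,70,30),(85,255,255),(415,170,560,350),9)),4).reshape(-1,2)
X=np.array([onz(t,np.add(p,.2),lift_origin(o)[2]+.007) for p in T]);u=np.array([np.cos(np.radians(26)),np.sin(np.radians(26)),0])
d=X.mean(0)-ST;print(T.tolist(),X.round(3).tolist(),"along,across",d@u,d@[-u[1],u[0],0])
l=mask(t["img"],(0,0,130),(180,60,255),(415,170,530,300),3)
E
```

```text
[ 0.57722417 -0.30026796  0.05483744] [ 0.58  0.6  -0.1   1.77  0.08  0.78  2.4 ] [-3.98521345e-04  4.11384772e-04 -9.99999836e-01]
[[509, 255], [460, 276], [437, 223], [484, 202]] [[0.597, -0.336, 0.062], [0.56, -0.251, 0.062], [0.65, -0.213, 0.062], [0.688, -0.295, 0.062]] along,across -0.0011071395765993673 0.0029396693265716705
```

{"op": "move_tool", "data": {"ticks": "0 0 0.003 0 0 0 0 | 0 0 0.006 0 0 0 0 | 0 0 0.008 0 0 0 0 | 0 0 0.010 0 0 0 0 | 0 0 0.012 0 0 0 0 | 0 0 0.014 0 0 0 0 | 0 0 0.016 0 0 0 0 | 0 0 0.018 0 0 0 0 | 0 0 0.020 0 0 0 0 | 0 0 0.022 0 0 0 0 | 0 0 0.0235 0 0 0 0 | 0 0 0.0235 0 0 0 0 | 0 0 0.0235 0 0 0 0"}}

```text
time: 16.25
position: [0.5237, -0.3222, 0.0394]
eef_rot: [0.612, -3.081, -0.001]
force: [0.1, -0.1, -1.2]
opening: 0.174
grip_force: 30.0
```

```bash
python3 - <<'E'
from h import *
from station import bot, viewer, sign_off, observe
o=observe();print(lift_origin(o),o["joint_positions"].round(2),Rn.from_rotvec(o["eef_rot"]).as_matrix()[:,2])
t=viewer.read_camera("top");s=viewer.read_camera("side");np.savez("pics/top8.npz",**t)
T=cv2.approxPolyN(cv2.convexHull(mask(t["img"],(40,70,30),(85,255,255),(415,170,560,350),9)),4).reshape(-1,2)
X=np.array([onz(t,np.add(p,.2),.049) for p in T]);u=np.array([np.cos(np.radians(26)),np.sin(np.radians(26)),0])
d=X.mean(0)-ST;print(T.tolist(),X.round(3).tolist(),"along,across",d@u,d@[-u[1],u[0],0])
cv2.imwrite("pics/v8.png",np.hstack([cv2.resize(s["img"][300:420,330:490],(400,300)),cv2.resize(t["img"][185:305,410:570],(400,300),interpolation=cv2.INTER_CUBIC)])[:,:,::-1])
E
```

```text
[ 0.57726486 -0.29999506  0.03139992] [ 0.58  0.64 -0.1   1.77  0.09  0.74  2.4 ] [-4.19528192e-04  3.54048692e-04 -9.99999849e-01]
[[505, 256], [457, 276], [435, 224], [481, 203]] [[0.596, -0.334, 0.049], [0.56, -0.25, 0.049], [0.65, -0.213, 0.049], [0.689, -0.295, 0.049]] along,across -0.0007237432796994626 0.0035321416650884664
```

View pics/v8.png

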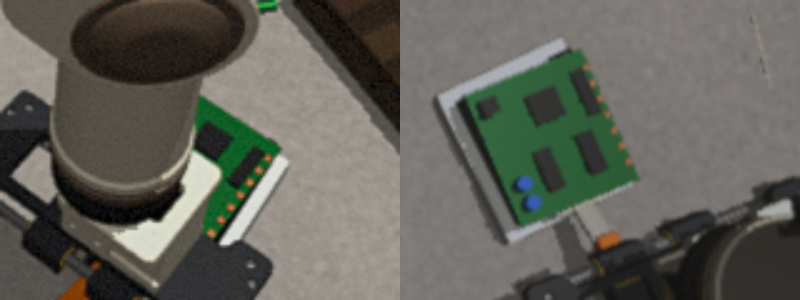

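The board sits on both rails with the blade 11 mm below it. I'll withdraw straight back along the lifter.

{"op": "move_tool", "data": {"ticks": "0.005 0 0 0 0 0 0 | 0.012 0 0 0 0 0 0 | 0.02 0 0 0 0 0 0 | 0.03 0 0 0 0 0 0 | 0.04 0 0 0 0 0 0 | 0.05 0 0 0 0 0 0 | 0.06 0 0 0 0 0 0 | 0.07 0 0 0 0 0 0 | 0.08 0 0 0 0 0 0 | 0.09 0 0 0 0 0 0 | 0.1 0 0 0 0 0.03 0 | 0.11 0 0 0 0 0.06 0 | 0.11 0 0 0 0 0.06 0 | 0.11 0 -0.04 0 0 0.06 0 | 0.11 0 -0.08 0 0 0.06 0 | 0.11 0 -0.12 0 0 0.06 0 | 0.11 0 -0.12 0 0 0.06 0"}}

```text
time: 18.05
position: [0.4261, -0.3667, 0.1656]
eef_rot: [-0.519, 3.091, -0.013]
force: [1.0, -0.0, -1.1]
opening: 0.175
grip_force: 30.0
```

```bash
python3 - <<'E'
from h import *
from station import bot, viewer, sign_off, observe
o=observe();print(lift_origin(o),o["joint_positions"].round(2))
t=viewer.read_camera("top");s=viewer.read_camera("side");np.savez("pics/top9.npz",**t)
T=cv2.approxPolyN(cv2.convexHull(mask(t["img"],(40,70,30),(85,255,255),(415,170,560,350),9)),4).reshape(-1,2)
X=np.array([onz(t,np.add(p,.2),.049) for p in T]);u=np.array([np.cos(np.radians(26)),np.sin(np.radians(26)),0])
d=X.mean(0)-ST;print(T.tolist(),"along,across",d@u,d@[-u[1],u[0],0],"heading",np.degrees(np.arctan2(*((X[2]+X[3]-X[0]-X[1])[1::-1]))))
S=cv2.approxPolyN(cv2.convexHull(mask(s["img"],(40,70,30),(85,255,255),(350,310,470,430),9)),4).reshape(-1,2);print(S.tolist(),[onz(s,p,.049).round(3).tolist() for p in S])
# lifter home: origin at initial place, heading 0
for z in(.09,.02,.0025): print(*[x.tolist() for x in rel(o,*tcp([.5365,.004,z],0,0))])
E
```

```text
[ 0.48103662 -0.34785012  0.1579598 ] [ 0.78  0.38 -0.14  1.85  0.07  0.91  2.51]
[[505, 256], [457, 276], [435, 224], [481, 203]] along,across -0.0007237432796994626 0.0035321416650884664 heading 22.574006029797705
[[443, 359], [411, 401], [367, 370], [400, 331]] [[0.688, -0.298, 0.049], [0.595, -0.337, 0.049], [0.56, -0.254, 0.049], [0.654, -0.215, 0.049]]
[-0.1701, 0.334, 0.0655] [-0.0082, 0.0075, 0.3325]
[-0.1697, 0.3346, 0.1355] [-0.0082, 0.0075, 0.3325]
[-0.1696, 0.3348, 0.153] [-0.0082, 0.0075, 0.3325]
```

The board lies centred, within 1 mm along and 4 mm across, about 3.5° off square. Next, the lifter goes to the mat.

{"op": "move_tool", "data": {"ticks": "-0.02 0.04 0.008 -0.001 0.001 0.04 0 | -0.04 0.08 0.016 -0.002 0.002 0.08 0 | -0.06 0.12 0.024 -0.003 0.003 0.12 0 | -0.08 0.16 0.032 -0.004 0.004 0.16 0 | -0.1 0.2 0.04 -0.005 0.005 0.2 0 | -0.12 0.24 0.048 -0.006 0.006 0.24 0 | -0.14 0.28 0.055 -0.007 0.007 0.28 0 | -0.16 0.315 0.062 -0.008 0.007 0.315 0 | -0.17 0.334 0.0655 -0.0082 0.0075 0.3325 0 | -0.17 0.334 0.0655 -0.0082 0.0075 0.3325 0 | -0.17 0.334 0.095 -0.0082 0.0075 0.3325 0 | -0.17 0.334 0.12 -0.0082 0.0075 0.3325 0 | -0.17 0.334 0.138 -0.0082 0.0075 0.3325 0 | -0.17 0.334 0.143 -0.0082 0.0075 0.3325 0 | -0.17 0.334 0.143 -0.0082 0.0075 0.3325 0"}}

```text
time: 19.65
position: [0.4723, 0.0063, 0.0154]
eef_rot: [-0.002, -3.129, -0.011]
force: [0.5, -0.1, -1.7]
opening: 0.171
grip_force: 30.0
```

```bash
python3 - <<'E'
from h import *
from station import bot, viewer, sign_off, observe
o=observe();print(lift_origin(o),o["joint_positions"].round(2))
print(*[x.tolist() for x in rel(o,*tcp([.5365,.004,.0023],0,0))])
E
```

```text
[0.53022473 0.00630741 0.00663162] [ 0.09  0.51 -0.18  2.12  0.16  0.54  1.36]
[-0.0062, -0.0023, 0.005] [0.0068, -0.0125, -0.0012]
```

{"op": "move_tool", "data": {"ticks": "0 0 0 0 0 0 0 | 0 0 0.002 0 0 0 0 | 0 0 0.004 0 0 0 0 | 0 0 0.004 0 0 0 0 | 0 0 0.004 0 0 0 0"}}

```text
time: 20.15
position: [0.4746, 0.007, 0.013]
eef_rot: [-0.001, -3.134, -0.011]
force: [0.3, -0.3, 0.3]
opening: 0.172
grip_force: 30.0
```

```bash
python3 - <<'E'
from h import *
from station import bot, viewer, sign_off, observe
o=observe();print(lift_origin(o),rel(o,*tcp([.5365,.004,.0023],0,0)))
E
```

```text
[0.53250899 0.00700036 0.00459679] (array([-0.004 , -0.003 ,  0.0027]), array([ 0.0071, -0.0076, -0.0007]))
```

{"op": "move_tool", "data": {"ticks": "0 0 0.001 0.007 -0.005 0 0 | 0 0 0.001 0.007 -0.005 0 0 | 0 0 0.001 0.007 -0.005 0 0.1 | 0 0 0.001 0.007 -0.005 0 0.2 | 0 0 0.001 0.007 -0.005 0 0.3 | 0 0 0.001 0.007 -0.005 0 0.5 | 0 0 0.001 0.007 -0.005 0 0.7 | 0 0 0.001 0.007 -0.005 0 0.7 | 0 0 0.001 0.007 -0.005 0 0.7 | 0 0 0.001 0.007 -0.005 0 0.7"}}

```text
time: 21.15
position: [0.4738, 0.007, 0.0116]
eef_rot: [-0.001, -3.137, -0.0]
force: [-0.3, -0.3, 0.6]
opening: 0.664
grip_force: 0.0
```

{"op": "move_tool", "data": {"ticks": "0 0 -0.03 0 0 0 0.7 | 0 0 -0.07 0 0 0 0.7 | 0 0 -0.12 0 0 0 0.7 | 0 0 -0.16 0 0 0 0.7 | 0.05 0 -0.2 0 0 0 0.7 | 0.09 0 -0.2 0 0 0 0.7 | 0.09 0 -0.2 0 0 0 0.7 | 0.09 0 -0.2 0 0 0 0.7 | 0.09 0 -0.2 0 0 0 0.7"}}

```text
time: 22.05
position: [0.3856, 0.0071, 0.2121]
eef_rot: [-0.001, -3.139, -0.0]
force: [0.4, 0.1, -0.4]
opening: 0.7
grip_force: 0.0
```

```bash
python3 - <<'E'
from station import bot, viewer, sign_off, observe
import cv2,numpy as np
t=viewer.read_camera("top");s=viewer.read_camera("side")
cv2.imwrite("pics/v9.png",np.hstack([cv2.resize(s["img"],(400,300)),cv2.resize(t["img"],(400,300))])[:,:,::-1])
E
```

```text
(no output)
```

View pics/v9.png

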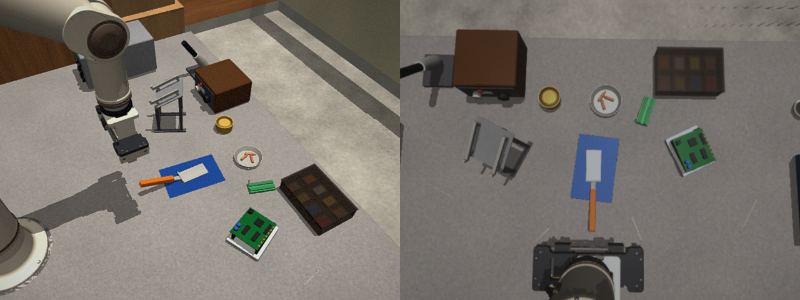

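The picture shows the board on the stand (right panel 692,150), the lifter flat on the mat (blade at 593,165), the gripper clear, and the cup, dish and socket where they were.

```bash
python3 -c "
from station import bot, viewer, sign_off, observe
print(sign_off())"
```

```text
the job is handed in; nothing more can be done
None
```

The job is handed in at about 22 s of the 69 s allowed: the board lies on both stand rails (about 1 mm off centre along, 4 mm across, 3.5° off square), the lifter lies let go with its blade on the mat, and the cup, dish and socket look undisturbed; the judge's verdict was not shown.

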